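# Load the colour-coded nests at the packing bench

## Robot

A 6-joint arm with a two-finger parallel gripper is mounted at the origin on the work surface. World frame = base frame: x ahead of the robot, y to its left, z up, the work surface at z = 0. Lengths are in mm, angles in rad, forces in N, time in s.
With the tool pointing down it reaches from about 350 to 975 mm from the base axis. Payload 7.1 kg.
Tool frame: the origin (TCP) lies between the finger pads; the fingertips stand 17 mm ahead of it and the grasp point (between the pads) lies 2 mm behind it; z points along the fingers, y is the line along which they close (so a half turn about z gives the same grasp; the last joint's range is limited). The gripper opens to 88 mm and grips with 3 to 60 N. Pads are 20 mm wide; open, the fingers measure 115 mm over their backs; the gripper's body (75 mm by 178 mm) begins 61 mm behind the grasp point.
Start: joints at [-1.247, 0.423, 1.63, -0, 1.089, -0.019], TCP at [210.095, -588.613, 239.675] pointing down, gripper open.
Joint ranges: [-3, 3], [-0.9, 2.11], [0.09, 2.58], [-1.31, 4.45], [0.11, 2.69], [-2.54, 2.54]. Speed limits (rad/s): [2.39, 2.39, 3.01, 3.14, 3.14, 3.14].

## Interface

Orientations are given as a rotation vector (axis times angle).
In Python, from workcell import ctrl, cams, ticket, get_obs gives the robot as it stands (ctrl), with the cameras (cams), the job (ticket) and the readings as plain functions.
- The arm moves only by the shell command python3 jog.py 'ROWS' [OPENING]. ROWS is a JSON list that holds a single list of rows (three levels of brackets), with 1 to 5 rows, each of 6 numbers: dx, dy, dz in units of 25 mm, then a rotation vector rx, ry, rz in units of 0.05 rad; each row shifts and turns the commanded pose from where the row before left it, along the tool's axes as they then stand; what a row does not reach is not made up. A row lasts 1/12 s, in which the tool goes at most 41.7 mm and 0.125 rad, less where a joint would pass 70% of its speed; a pose out of reach is approached as far as the arm can. OPENING is the finger opening in mm, set as the command begins (- or left out keeps the last). The fingers move at their own pace and stop on an object; the grip force is fixed at half the most. Time passes only in rows, so rows that do not move let the fingers close. It prints the time, the measured TCP pose, the force, the opening and the grip force at its end. Input that does not fit is refused with a message, and nothing moves.
- get_obs(): the state, without advancing time (a new reading comes with each control period).
- cams.get_image(name): name is "scene" or "top" or "wrist"; returns a dict with "img" (420x560x3 uint8, red, green, blue), "fx", "fy", "cx", "cy" (pixels), "k1" (the pictures are not rectified: a ray, as slopes to the right and down, at radius r is drawn at 1 + k1 r^2 times it, then the intrinsics apply), "R" (3x3) and "t" (3): a world point X has camera coordinates R X + t. Camera axes: x right, y down, z forward; pixel columns grow to the right and rows downward; lengths in mm; the calibration is good to about 2 mm. A picture is of the moment at which its call begins. There is no depth.
- ticket.close_job(): hands the job in; it is judged then, once.
The state is a dict: "t": time; "qpos": joint angles; "qvel": joint speeds; "joint_torque": joint torques, N m; "ee_pos": TCP position; "orientation": TCP orientation; "ft_force": force on the tool from outside, world axes, zero at the start; "moment": the same for the moment, N m; "width": finger opening in mm; "grasp_force": force on a finger pad.
Only numpy, scipy, OpenCV 4.12 (cv2) and the standard library are available. Lean on these libraries where they do the work, as an engineer would, in place of code of your own. Each camera call takes 0.05 s, during which the arm holds its last target. There are 200 camera calls.

## Task

Stand each of the four coloured-cap containers upright, right down on the floor of the nest of its cap's colour: blue-capped bottle in blue, red-capped bottle in red, green-lidded jar in green, yellow-capped vial in yellow. Set them down rather than letting them drop, never tip one over, and leave the white-capped spare bottle and the empty beaker standing where they are.

Things in the scene. Friction and masses are not known exactly. Their poses are not given: they have to be found in the camera images.
- syrup_bottle: Round dark-brown glass bottle with a BLUE cap and a paper label: body 50 mm diameter, cylindrical from 0 to about 71 mm up, then a sloping shoulder; cap 30 mm diameter from 83 to 105 mm up (total height 105 mm); 0.12 to 0.24 kg. Upright at the start; origin at the centre of its underside, z up; round, so its yaw means nothing.
- white_bottle: Round white plastic bottle with a RED cap and a paper label: body 40 mm diameter, cylindrical from 0 to about 63 mm up; cap 32 mm diameter from 70 to 90 mm up (total height 90 mm); 0.06 to 0.13 kg. Upright at the start; origin at the centre of its underside, z up; round, so its yaw means nothing.
- jar: Round dark-brown glass jar with a GREEN lid as wide as itself and a paper label: 58 mm diameter, total height 66 mm, lid from 48 to 66 mm up; 0.11 to 0.23 kg. Upright at the start; origin at the centre of its underside, z up; round, so its yaw means nothing.
- vial: Slim round dark-brown glass vial with a YELLOW cap and a paper label: body 28 mm diameter, cap 26 mm diameter from 62 to 80 mm up (total height 80 mm); 0.035 to 0.07 kg. Upright at the start; origin at the centre of its underside, z up; round, so its yaw means nothing.
- blue_nest: Blue plastic nest, a low round open cup fixed to the bench, for the blue-capped bottle: outer diameter 78 mm, inner diameter 70 mm, rim 14 mm above the bench, inner floor 4 mm above the bench. Origin on its axis at bench height, z up; round, its yaw means nothing. It does not move.
- red_nest: Red plastic nest, a low round open cup fixed to the bench, for the red-capped bottle: outer diameter 68 mm, inner diameter 60 mm, rim 14 mm above the bench, inner floor 4 mm above the bench. Origin on its axis at bench height, z up; round, its yaw means nothing. It does not move.
- green_nest: Green plastic nest, a low round open cup fixed to the bench, for the green-lidded jar: outer diameter 86 mm, inner diameter 78 mm, rim 14 mm above the bench, inner floor 4 mm above the bench. Origin on its axis at bench height, z up; round, its yaw means nothing. It does not move.
- yellow_nest: Yellow plastic nest, a low round open cup fixed to the bench, for the yellow-capped vial: outer diameter 56 mm, inner diameter 48 mm, rim 14 mm above the bench, inner floor 4 mm above the bench. Origin on its axis at bench height, z up; round, its yaw means nothing. It does not move.
- spare_bottle: Bystander: same dark-brown bottle as the blue-capped one but with a WHITE cap, 50 mm diameter, 105 mm high, loose, to be left standing. Upright at the start; origin at the centre of its underside, z up; round, so its yaw means nothing.
- beaker: Bystander: empty open glass beaker, 60 mm diameter, 80 mm high, loose, to be left standing. Upright at the start; origin at the centre of its underside, z up; round, so its yaw means nothing. (A flat label roll, 68 mm diameter and 24 mm high, and a steel dish, 72 mm diameter and 16 mm high, also lie among the things, unlisted. The centres of all twelve are at least 116 mm apart at the start.)

How it is judged:
By the outcome, as a careful person would: the job done as asked, in the order asked, and still so for the second after the job is handed in, with the robot touching nothing.
It also fails if it takes over 115 s, if anything falls off the work surface, if the arm or the gripper's body presses on something with over 40 N, if the wrist force passes 120 N, or if a joint passes its speed limit or range.

## Working session

There is one attempt and no reset: what is moved stays moved. The work goes in short steps, Python scripts to look and compute and a shell command to move; the robot and the scene stay as the last step left them, time stands still between calls to the robot, and variables do not carry over. Pictures are saved under pics/ and viewed, at most 14 in all, crops included, and the job is handed in when it is done.

```bash
ls; mkdir -p pics
python3 - <<'E'
from workcell import ctrl, cams, ticket, get_obs
import cv2
for n in("top","scene"):
    d=cams.get_image(n); cv2.imwrite(f"pics/{n}0.png",d["img"][:,:,::-1]); print(n,d["fx"],d["cx"],d["cy"],d["k1"],d["R"],d["t"])
o=get_obs();print(o["t"],o["ee_pos"],o["orientation"],o["width"])
E
```

```text
jog.py
pics
workcell.py
top 399.6595187979798 273.74799170242466 210.5406967626402 -0.05492390734138892 [[-0.01767866 -0.99983239 -0.0047603 ]
 [-0.99529214  0.01805176 -0.09522444]
 [ 0.09529442  0.00305445 -0.99544445]] [ -5.69511102 520.59758891 905.90847524]
scene 519.0837987538617 288.37506456765374 206.42192668902942 -0.13221379115638296 [[-0.2152081   0.97655274 -0.0054974 ]
 [ 0.5437683   0.1151534  -0.83129762]
 [-0.81117292 -0.18189129 -0.55580036]] [ 102.52445152 -258.72495884 1712.25311318]
0.1 [ 209.93260138 -588.18091885  238.97942647] [-3.09420712e+00 -5.35612961e-01  3.62272464e-04] 87.7667182766282
```

View pics/top0.png

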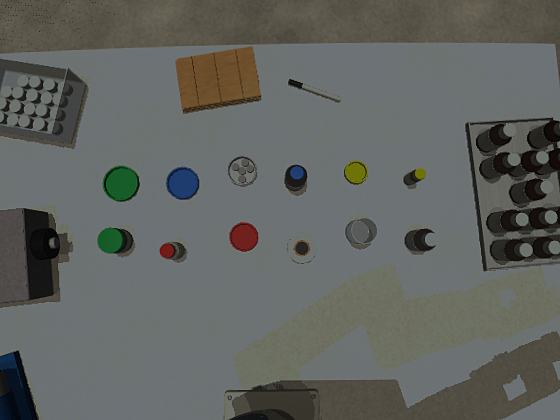

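View pics/scene0.png

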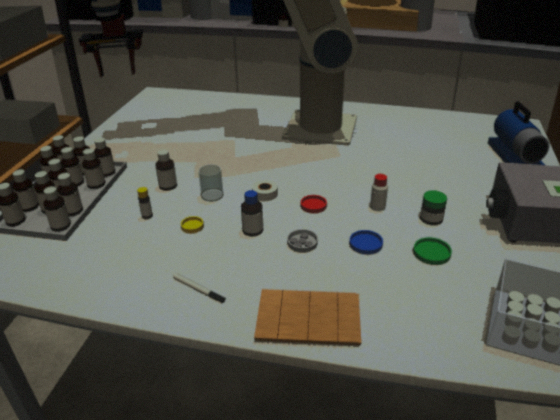

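```bash
cat > h.py <<'E'
from workcell import ctrl, cams, ticket, get_obs
import cv2, numpy as np
from scipy.spatial.transform import Rotation as Ro
HUE={"blue":(105,128),"green":(50,85),"yellow":(22,34),"red":(172,185)}
def ray(d,u,v):
    K=np.array([[d["fx"],0,d["cx"]],[0,d["fy"],d["cy"]],[0,0,1]])
    p=cv2.undistortPoints(np.array([[[u,v]]],float),K,np.array([d["k1"],0,0,0.])).ravel()
    R=np.array(d["R"]); return -R.T@np.array(d["t"]), R.T@np.array([*p,1])
def plane(d,u,v,z):
    c,r=ray(d,u,v); return c+r*(z-c[2])/r[2]
def blobs(d,col,amin=40,s=110,vmin=50):
    hsv=cv2.cvtColor(d["img"],cv2.COLOR_RGB2HSV); h=hsv[...,0].astype(int); lo,hi=HUE[col]
    m=((h>=lo)&(h<=hi)|(h+180>=lo)&(h+180<=hi))&(hsv[...,1]>s)&(hsv[...,2]>vmin)
    out=[]
    for c in cv2.findContours(m.astype(np.uint8),cv2.RETR_EXTERNAL,cv2.CHAIN_APPROX_NONE)[0]:
        f=np.zeros(m.shape,np.uint8); cv2.drawContours(f,[cv2.convexHull(c)],-1,1,-1); a=int(f.sum())
        if a>=amin: M=cv2.moments(f,True); out.append((M["m10"]/a,M["m01"]/a,a,cv2.boundingRect(c)))
    return out
def totool(p):
    o=get_obs(); return Ro.from_rotvec(o["orientation"]).inv().apply(np.array(p)-o["ee_pos"])
E
python3 - <<'E'
from h import *
np.set_printoptions(precision=1,suppress=True)
capz={"blue":94,"red":80,"green":57,"yellow":71}
for n in("top","scene"):
    d=cams.get_image(n)
    for c in HUE:
        for b in blobs(d,c):
            if n=="top" and not(140<b[1]<280 and 80<b[0]<460):continue
            if n=="scene" and not(130<b[0]<460 and 170<b[1]<270):continue
            print(n,c,np.array(b[:3]),b[3],"nest",plane(d,b[0],b[1],9)[:2],"cap",plane(d,b[0],b[1],capz[c])[:2])
d=cams.get_image("top")
for k,u,v,z in(("spare",429,239,105),("beaker",361,231,60),("roll",302,247,24),("dish",242,170,10)):print(k,plane(d,u,v,z))
o=get_obs();print(o["t"],Ro.from_rotvec(o["orientation"]).as_matrix())
E
```

```text
top blue [181.8 182.4 827. ] (166, 167, 33, 32) nest [593.7 204.1] cap [579.1 184.1]
top blue [296.5 172.4 152. ] (290, 166, 14, 14) nest [612.5 -71.1] cap [596.2 -66.3]
top green [109.8 240.1 505. ] (98, 228, 25, 25) nest [458.4 376.4] cap [457.1 356.3]
top green [119.7 182.9 970. ] (103, 166, 35, 35) nest [595.7 354.9] cap [587.3 335.9]
top yellow [420.  173.4 104. ] (415, 168, 11, 12) nest [ 605.2 -368.2] cap [ 593.8 -345.1]
top yellow [355.9 171.4 429. ] (345, 160, 23, 24) nest [ 612.5 -213.4] cap [ 600.6 -200.5]
top red [166.3 250.3 165. ] (160, 244, 14, 14) nest [432.2 240.2] cap [432.1 220.7]
top red [243.3 236.4 662. ] (229, 222, 29, 29) nest [462.1  57.9] cap [459.8  52.2]
scene blue [365.8 241.  600. ] (350, 230, 33, 23) nest [591.8 207.9] cap [703.8 211.8]
scene blue [250.7 195.6 119. ] (245, 190, 12, 13) nest [ 459.7 -104.4] cap [587.2 -64.1]
scene green [432.5 249.7 728. ] (414, 238, 37, 25) nest [593.3 359.5] cap [656.5 351.7]
scene green [435. 197. 244.] (424, 191, 23, 13) nest [366.1 368.5] cap [444.2 360.1]
scene yellow [191.6 224.  309. ] (181, 216, 22, 17) nest [ 612.2 -209.5] cap [ 692.2 -171.1]
scene yellow [141.9 191.8  92. ] (137, 187, 10, 11) nest [ 501.2 -395.4] cap [ 590.6 -341.2]
scene red [313.4 203.2 377. ] (301, 195, 26, 18) nest [461.5  62.1] cap [567.8  79.5]
scene red [380.5 179.1 121. ] (375, 174, 12, 12) nest [304.8 221.5] cap [426.4 223.4]
spare [ 445.9 -344.4  105. ]
beaker [ 467.6 -209.1   60. ]
roll [434.7 -78.8  24. ]
dish [620.6  59.2  10. ]
0.25 [[ 0.9  0.3 -0. ]
 [ 0.3 -0.9  0. ]
 [-0.  -0.  -1. ]]
```

Units first: shifts go in units of 25 mm and turns go in units of 0.05 rad. So 0.1145 rad is 2.29.

```bash
python3 jog.py '[[[0, 0, 0, 0, 0, 2.29], [0, 0, 0, 0, 0, 2.29], [0, 0, 0, 0, 0, 2.28], [0, 0, 0, 0, 0, 0]]]' 88; python3 -c "
from h import *
print(totool([594,-64.5,175]))"
```

```text
t: 0.58
ee_pos: [210.1, -588.5, 239.6]
orientation: [-3.141, 0.007, 0.0]
ft_force: [0.0, -0.0, -0.5]
width: 87.7
grasp_force: 0.0
[ 381.69398515 -525.63211792   64.64596983]
```

```bash
for i in 1 2 3; do python3 jog.py '[[[0.96, -1.32, 0.08, 0, 0, 0], [0.96, -1.32, 0.08, 0, 0, 0], [0.96, -1.32, 0.08, 0, 0, 0], [0.96, -1.32, 0.08, 0, 0, 0], [0.96, -1.32, 0.08, 0, 0, 0]]]' >/dev/null; done; python3 jog.py '[[[0.88, -1.24, 0.08, 0, 0, 0], [0, 0, 0, 0, 0, 0], [0, 0, 0, 0, 0, 0], [0, 0, 0, 0, 0, 0]]]'
python3 - <<'E'
from h import *
d=cams.get_image("wrist"); cv2.imwrite("pics/w1.png",d["img"][:,:,::-1])
for b in blobs(d,"blue"): print(b,plane(d,b[0],b[1],105))
print(totool([594,-64.5,55]))
E
```

```text
t: 2.17
ee_pos: [591.7, -62.8, 207.4]
orientation: [3.141, 0.004, -0.002]
ft_force: [-0.1, -1.0, -0.2]
width: 87.8
grasp_force: 0.0
(282.3049289891395, 203.93483709273184, 1197, (264, 184, 38, 40)) [598.01967748 -64.15464234 105.        ]
(34.67199391171994, 182.07940131912736, 3942, (0, 148, 69, 70)) [615.2902699  132.18342744 105.        ]
[  2.70621576   1.11161645 152.49284699]
```

View pics/w1.png

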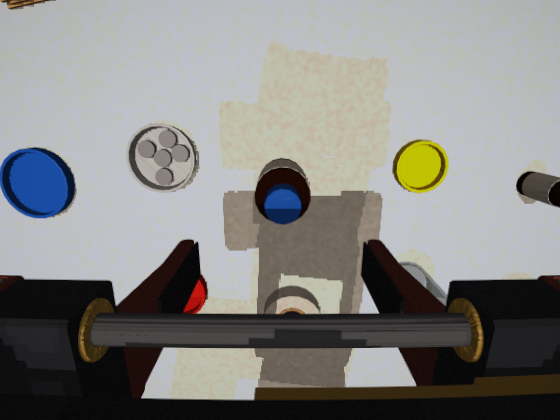

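The blue cap is at (282,204), centred between the fingers. The wrist estimate is (598,-64), which agrees with the other views.

Scaled: 4 mm is 0.16, 1 mm is 0.04.

```bash
python3 jog.py '[[[0.16, 0.04, 1.2, 0, 0, 0], [0, 0, 1.4, 0, 0, 0], [0, 0, 1.4, 0, 0, 0], [0, 0, 1.2, 0, 0, 0], [0, 0, 0.88, 0, 0, 0]]]' >/dev/null; python3 jog.py '[[[0, 0, 0, 0, 0, 0], [0, 0, 0, 0, 0, 0]]]' |head -2; python3 jog.py '[[[0, 0, 0, 0, 0, 0], [0, 0, 0, 0, 0, 0], [0, 0, 0, 0, 0, 0], [0, 0, 0, 0, 0, 0], [0, 0, 0, 0, 0, 0]]]' 30; python3 jog.py '[[[0, 0, 0, 0, 0, 0], [0, 0, 0, 0, 0, 0], [0, 0, 0, 0, 0, 0], [0, 0, 0, 0, 0, 0], [0, 0, 0, 0, 0, 0]]]'
```

```text
t: 2.8
ee_pos: [594.9, -64.9, 55.1]
t: 3.22
ee_pos: [596.7, -63.7, 56.7]
orientation: [3.141, -0.0, 0.003]
ft_force: [-0.0, -1.0, 0.3]
width: 57.6
grasp_force: 0.0
t: 3.63
ee_pos: [596.5, -63.7, 56.2]
orientation: [3.142, -0.0, 0.001]
ft_force: [-2.5, 0.3, 6.2]
width: 49.0
grasp_force: 30.0
```

Scaled: -4 mm is -0.16, -26 mm is -1.04.

```bash
python3 jog.py '[[[0, 0, -0.32, 0, 0, 0], [0, 0, -0.72, 0, 0, 0], [0, 0, -0.72, 0, 0, 0], [0, -0.48, -0.48, 0, 0, 0], [0, -1.04, -0.16, 0, 0, 0]]]' >/dev/null; python3 jog.py '[[[-0.04, -1.44, 0, 0, 0, 0], [-0.04, -1.52, 0, 0, 0, 0], [-0.04, -1.52, 0, 0, 0, 0], [0, -1.52, 0, 0, 0, 0], [0, -1.44, 0, 0, 0, 0]]]' >/dev/null; python3 jog.py '[[[0, -1.04, 0, 0, 0, 0], [0, -0.48, 0, 0, 0, 0], [0, -0.24, 0, 0, 0, 0], [0, 0, 0, 0, 0, 0], [0, 0, 0, 0, 0, 0]]]'
python3 - <<'E'
from h import *
print(totool([593,206,60]))
d=cams.get_image("wrist"); cv2.imwrite("pics/w2.png",d["img"][:,:,::-1])
for b in blobs(d,"blue"): print(b,plane(d,b[0],b[1],9),plane(d,b[0],b[1],160))
for b in blobs(d,"green"): print(b,plane(d,b[0],b[1],9))
E
```

```text
t: 4.88
ee_pos: [592.9, 203.6, 115.5]
orientation: [3.141, -0.0, -0.001]
ft_force: [0.4, -0.6, -2.0]
width: 49.8
grasp_force: 30.0
[ 0.13586147 -2.43830049 55.46403647]
(280.02066420664204, 357.4214022140221, 1355, (242, 348, 77, 24)) [449.61326562 203.87503276   9.        ] [580.24389418 203.71653508 160.        ]
(280.3620202020202, 296.14262626262627, 2475, (242, 273, 77, 41)) [514.74725755 203.61133031   9.        ] [606.40813896 203.61060613 160.        ]
(277.4669442131557, 199.37935054121564, 6005, (230, 159, 97, 76)) [601.92109865 205.98834948   9.        ] [641.42576416 204.56545181 160.        ]
(55.35042735042735, 386.1880341880342, 117, (51, 376, 10, 20)) [409.89808633 427.44868639   9.        ]
(92.20654715510523, 203.8313105444828, 8981, (38, 153, 110, 104)) [598.14173702 356.38187004   9.        ]
```

View pics/w2.png

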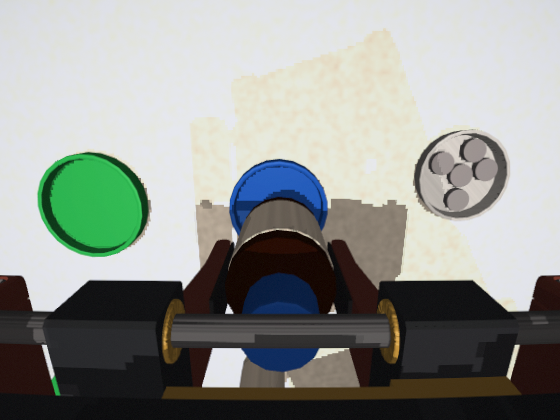

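The blue nest is right under the held bottle: its centre column is 278 against 280 for the bottle. I'll lower it.

Scaled: 6 mm is 0.24, 3 mm is 0.12.

```bash
python3 jog.py '[[[0.04, -0.08, 0.48, 0, 0, 0], [0, 0, 0.72, 0, 0, 0], [0, 0, 0.48, 0, 0, 0], [0, 0, 0.24, 0, 0, 0], [0, 0, 0.12, 0, 0, 0]]]' >/dev/null;  python3 jog.py '[[[0, 0, 0.06, 0, 0, 0], [0, 0, 0.04, 0, 0, 0], [0, 0, 0, 0, 0, 0], [0, 0, 0, 0, 0, 0], [0, 0, 0, 0, 0, 0]]]'
```

```text
t: 5.77
ee_pos: [594.6, 206.5, 62.8]
orientation: [-3.141, 0.0, -0.002]
ft_force: [0.1, -0.5, -2.3]
width: 49.7
grasp_force: 30.0
```

```bash
for i in 1 2; do python3 jog.py '[[[0, 0, 0.028, 0, 0, 0], [0, 0, 0.024, 0, 0, 0], [0, 0, 0, 0, 0, 0]]]' | grep -E 'ee_pos|ft'; done
```

```text
ee_pos: [594.2, 206.3, 60.9]
ft_force: [0.9, -0.4, -2.1]
ee_pos: [594.4, 206.4, 60.3]
ft_force: [-2.7, -1.2, 4.4]
```

Scaled: -40 mm is -1.6, -35 mm is -1.4.

```bash
python3 jog.py '[[[0, 0, 0, 0, 0, 0], [0, 0, 0, 0, 0, 0], [0, 0, 0, 0, 0, 0], [0, 0, 0, 0, 0, 0], [0, 0, 0, 0, 0, 0]]]' 86 >/dev/null;  python3 jog.py '[[[0, 0, 0, 0, 0, 0], [0, 0, 0, 0, 0, 0], [0, 0, -0.4, 0, 0, 0], [0, 0, -1, 0, 0, 0], [0, 0, -1.2, 0, 0, 0]]]'; python3 jog.py '[[[0, 0, -1.4, 0, 0, 0], [-0.4, 0, -0.8, 0, 0, 0], [-1.2, -0.12, 0, 0, 0, 0], [-1.6, -0.16, 0, 0, 0, 0], [-1.6, -0.16, 0, 0, 0, 0]]]' >/dev/null; python3 jog.py '[[[-1.2, -0.16, 0, 0, 0, 0], [-0.48, 0, 0, 0, 0, 0], [0, 0, 0, 0, 0, 0], [0, 0, 0, 0, 0, 0], [0, 0, 0, 0, 0, 0]]]';  python3 - <<'E'
from h import *
d=cams.get_image("wrist"); cv2.imwrite("pics/w3.png",d["img"][:,:,::-1])
for b in blobs(d,"red",300): print(b,plane(d,b[0],b[1],90))
print(totool([432,221.5,45]))
E
```

```text
t: 7.1
ee_pos: [592.9, 205.9, 124.0]
orientation: [3.14, -0.0, -0.006]
ft_force: [1.5, 0.0, -0.9]
width: 86.1
grasp_force: 0.0
t: 7.93
ee_pos: [434.4, 221.8, 180.3]
orientation: [-3.141, 0.001, -0.004]
ft_force: [0.0, 1.2, 1.3]
width: 86.0
grasp_force: 0.0
(282.15060240963857, 215.2958500669344, 1494, (262, 193, 42, 45)) [435.504922   220.63034757  90.        ]
(446.2694877505568, 162.8084632516704, 4041, (410, 129, 73, 70)) [475.69992737 100.86175745  90.        ]
[ -2.62365568   0.24376157 135.01874488]
```

View pics/w3.png

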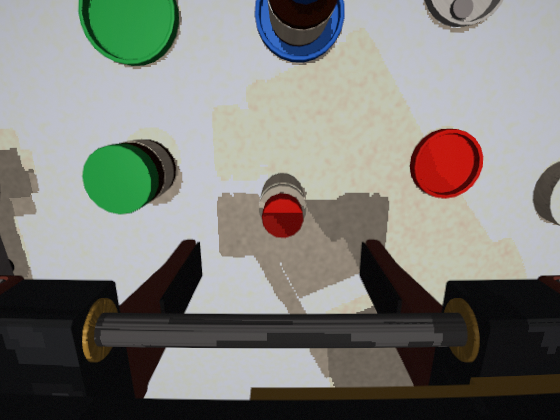

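The blue-capped bottle is standing inside the blue nest at (300,25). The red cap is at (282,215), centred between the fingers.

Scaled: 25 mm is 1, -1 mm is -0.04.

```bash
python3 jog.py '[[[-0.04, 0.02, 1, 0, 0, 0], [0, 0, 1.36, 0, 0, 0], [0, 0, 1.36, 0, 0, 0], [0, 0, 1.08, 0, 0, 0], [0, 0, 0.64, 0, 0, 0]]]' >/dev/null; python3 jog.py '[[[0, 0, 0, 0, 0, 0], [0, 0, 0, 0, 0, 0], [0, 0, 0, 0, 0, 0], [0, 0, 0, 0, 0, 0], [0, 0, 0, 0, 0, 0]]]' 20; python3 jog.py '[[[0, 0, 0, 0, 0, 0], [0, 0, 0, 0, 0, 0], [0, 0, 0, 0, 0, 0], [0, 0, 0, 0, 0, 0], [0, 0, 0, 0, 0, 0]]]'; python3 jog.py '[[[0, 0, 0, 0, 0, 0], [0, 0, 0, 0, 0, 0]]]'
```

```text
t: 8.82
ee_pos: [432.3, 221.2, 44.8]
orientation: [-3.14, 0.001, -0.004]
ft_force: [-0.4, 0.2, 1.0]
width: 56.4
grasp_force: 0.0
t: 9.23
ee_pos: [431.6, 221.0, 44.2]
orientation: [-3.141, 0.0, -0.002]
ft_force: [-1.0, -0.7, 6.7]
width: 39.4
grasp_force: 30.0
t: 9.4
ee_pos: [431.6, 221.0, 44.2]
orientation: [-3.141, 0.0, -0.001]
ft_force: [-0.9, -1.0, 6.7]
width: 39.7
grasp_force: 30.0
```

Scaled: -16 mm is -0.64, 25 mm is 1.

```bash
python3 jog.py '[[[0, 0, -0.32, 0, 0, 0], [0, 0, -0.64, 0, 0, 0], [0, 0, -0.64, 0, 0, 0], [0.08, 0.4, -0.4, 0, 0, 0], [0.2, 1, 0, 0, 0, 0]]]' >/dev/null; python3 jog.py '[[[0.28, 1.44, 0, 0, 0, 0], [0.28, 1.44, 0, 0, 0, 0], [0.24, 1.2, 0, 0, 0, 0], [0.12, 0.64, 0, 0, 0, 0], [0, 0.32, 0, 0, 0, 0]]]' >/dev/null; python3 jog.py '[[[0, 0, 0, 0, 0, 0], [0, 0, 0, 0, 0, 0], [0, 0, 0, 0, 0, 0]]]'
python3 - <<'E'
from h import *
print(totool([462.3,60.5,48.2]))
d=cams.get_image("wrist"); cv2.imwrite("pics/w4.png",d["img"][:,:,::-1])
E
```

```text
t: 10.48
ee_pos: [461.0, 60.5, 93.6]
orientation: [-3.141, -0.001, 0.0]
ft_force: [1.0, 0.2, -1.5]
width: 39.3
grasp_force: 30.0
[ 1.33248574e+00 -5.21740030e-05  4.54212499e+01]
```

View pics/w4.png

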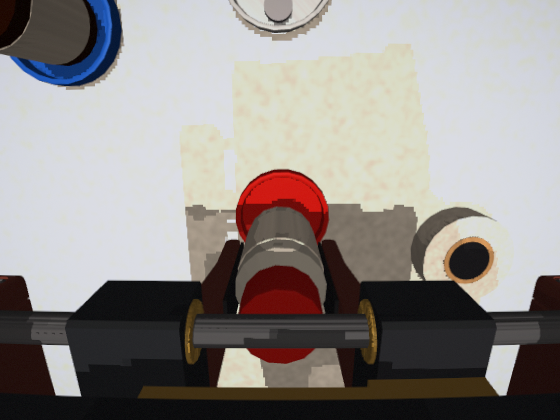

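The red nest is at (282,212), in line with the held bottle at column 281. The roll at (463,262) is clear, so I'll lower.

```bash
python3 jog.py '[[[0.04, 0, 0.48, 0, 0, 0], [0, 0, 0.56, 0, 0, 0], [0, 0, 0.36, 0, 0, 0], [0, 0, 0.2, 0, 0, 0], [0, 0, 0.1, 0, 0, 0]]]' >/dev/null;  python3 jog.py '[[[0, 0, 0.028, 0, 0, 0], [0, 0, 0, 0, 0, 0], [0, 0, 0, 0, 0, 0], [0, 0, 0, 0, 0, 0]]]'; python3 jog.py '[[[0, 0, 0.028, 0, 0, 0], [0, 0, 0, 0, 0, 0], [0, 0, 0, 0, 0, 0]]]'|grep -E 'ee_pos|ft'
```

```text
t: 11.28
ee_pos: [462.6, 59.9, 50.8]
orientation: [-3.141, 0.0, -0.001]
ft_force: [-0.3, 0.5, -0.7]
width: 39.3
grasp_force: 30.0
ee_pos: [462.3, 59.8, 49.8]
ft_force: [-0.2, 0.2, -0.8]
```

```bash
for i in 1 2; do python3 jog.py '[[[0, 0, 0.024, 0, 0, 0], [0, 0, 0.016, 0, 0, 0], [0, 0, 0, 0, 0, 0], [0, 0, 0, 0, 0, 0]]]' | grep -E 'ee_pos|ft'; done
```

```text
ee_pos: [462.2, 59.8, 48.6]
ft_force: [-0.2, 0.1, -1.5]
ee_pos: [462.3, 59.8, 48.2]
ft_force: [-3.0, 0.1, 8.2]
```

Scaled: -15 mm is -0.6, -40 mm is -1.6.

```bash
python3 jog.py '[[[0, 0, 0, 0, 0, 0], [0, 0, 0, 0, 0, 0], [0, 0, 0, 0, 0, 0], [0, 0, 0, 0, 0, 0], [0, 0, 0, 0, 0, 0]]]' 88 >/dev/null;  python3 jog.py '[[[0, 0, 0, 0, 0, 0], [0, 0, 0, 0, 0, 0], [0, 0, -0.4, 0, 0, 0], [0, 0, -1, 0, 0, 0], [0, 0, -1.4, 0, 0, 0]]]'; python3 jog.py '[[[0, 0, -1.4, 0, 0, 0], [0, -0.8, -0.6, 0, 0, 0], [0, -1.52, -0.2, 0, 0, 0], [-0.04, -1.6, 0, 0, 0, 0], [-0.08, -1.6, 0, 0, 0, 0]]]' >/dev/null; python3 jog.py '[[[-0.04, -1.6, 0, 0, 0, 0], [-0.04, -1.6, 0, 0, 0, 0], [0, -1.52, 0, 0, 0, 0], [0, -1.12, 0, 0, 0, 0], [0, -0.48, 0, 0, 0, 0]]]' >/dev/null; python3 jog.py '[[[0, 0, 0, 0, 0, 0], [0, 0, 0, 0, 0, 0], [0, 0, 0, 0, 0, 0]]]'
python3 - <<'E'
from h import *
d=cams.get_image("wrist"); cv2.imwrite("pics/w5.png",d["img"][:,:,::-1])
for b in blobs(d,"green",300): print(b,plane(d,b[0],b[1],66),plane(d,b[0],b[1],9))
print(totool([457,356.5,40]))
E
```

```text
t: 13.03
ee_pos: [460.4, 59.6, 117.1]
orientation: [3.141, -0.0, -0.008]
ft_force: [0.9, 1.7, 0.5]
width: 88.1
grasp_force: 0.0
t: 14.12
ee_pos: [457.0, 354.2, 172.6]
orientation: [3.141, -0.002, -0.001]
ft_force: [0.1, -0.2, 0.5]
width: 87.6
grasp_force: 0.0
(277.9746707193516, 206.4723910840932, 3948, (243, 171, 71, 71)) [460.05378945 356.13357413  66.        ] [443.80612526 356.56567732   9.        ]
(277.66903390057615, 39.85126624681763, 7463, (228, 0, 100, 89)) [582.46504753 356.13930585  66.        ] [593.85066576 356.57270292   9.        ]
[-8.05575267e-02 -2.52944844e+00  1.32699628e+02]
```

View pics/w5.png

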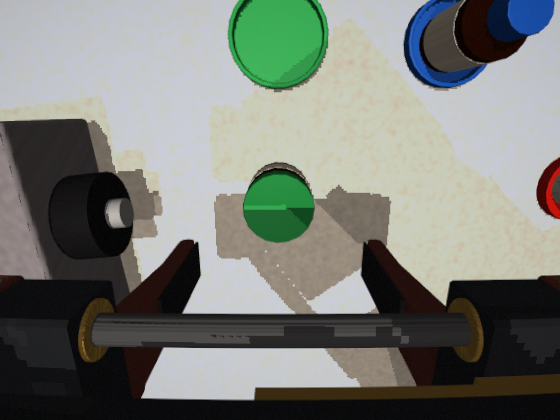

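The jar lid is centred at (278,206) and the green nest at (278,40). A machine with a knob, tip at (133,212), stands close on the left, so I'll check its clearance.

Run:
```python
from h import *
d=cams.get_image("wrist")
for z in(40,70,100): print(z,plane(d,133,212,z)[:2],"box top right",plane(d,88,130,z)[:2])
s=cv2.imread("pics/top0.png")
d=cams.get_image("top")
for z in(40,70,100,130): print(z,plane(d,64,243,z)[:2],"box",plane(d,50,212,z)[:2])
```

```text
40 [447.72900714 486.20898371] box top right [519.94954807 516.26376219]
70 [456.82487798 471.96969853] box top right [521.26715391 498.78753046]
100 [465.92074883 457.73041336] box top right [522.58475976 481.31129872]
40 [452.27464115 471.88239892] box [525.01915139 508.00995944]
70 [451.59793683 455.76060946] box [521.94777122 490.69888715]
100 [450.9212325 439.63882  ] box [518.87639105 473.38781487]
130 [450.24452818 423.51703054] box [515.80501088 456.07674258]
```

The clearance is marginal, so I'll rotate 90° to make the wide side of the gripper run along x.

```bash
python3 jog.py '[[[0, -0.08, 0, 0, 0, -2.4], [0, 0, 0, 0, 0, -2.4], [0, 0, 0, 0, 0, -2.4], [0, 0, 0, 0, 0, -2.4], [0, 0, 0, 0, 0, -2.4]]]' >/dev/null; python3 jog.py '[[[0, 0, 0, 0, 0, -2.4], [0, 0, 0, 0, 0, -2.4], [0, 0, 0, 0, 0, -2.4], [0, 0, 0, 0, 0, -2.4], [0, 0, 0, 0, 0, -2.4]]]' >/dev/null; python3 jog.py '[[[0, 0, 0, 0, 0, -2.4], [0, 0, 0, 0, 0, -2.4], [0, 0, 0, 0, 0, -2.4], [0, 0, 0, 0, 0, -0.2], [0, 0, 0, 0, 0, 0]]]'
python3 - <<'E'
from h import *
print(totool([458,356.5,40]),get_obs()["qpos"])
E
```

```text
t: 15.52
ee_pos: [457.5, 357.0, 172.8]
orientation: [2.227, 2.216, -0.0]
ft_force: [0.7, -0.4, 0.0]
width: 87.9
grasp_force: 0.0
[ -0.51324434   0.53754022 132.77352425] [ 6.42207789e-01  4.43447896e-01  1.77872586e+00 -4.71162027e-05
  9.19570799e-01  6.47123645e-01]
```

```bash
python3 jog.py '[[[-0.02, 0.02, 1, 0, 0, 0], [0, 0, 1.36, 0, 0, 0], [0, 0, 1.36, 0, 0, 0], [0, 0, 1.04, 0, 0, 0], [0, 0, 0.56, 0, 0, 0]]]' >/dev/null; python3 jog.py '[[[0, 0, 0, 0, 0, 0], [0, 0, 0, 0, 0, 0], [0, 0, 0, 0, 0, 0], [0, 0, 0, 0, 0, 0], [0, 0, 0, 0, 0, 0]]]' 40; python3 jog.py '[[[0, 0, 0, 0, 0, 0], [0, 0, 0, 0, 0, 0], [0, 0, 0, 0, 0, 0], [0, 0, 0, 0, 0, 0], [0, 0, 0, 0, 0, 0]]]'
```

```text
t: 16.35
ee_pos: [458.7, 358.0, 41.4]
orientation: [2.223, 2.22, 0.004]
ft_force: [-4.1, 0.2, 2.1]
width: 58.0
grasp_force: 1.6
t: 16.77
ee_pos: [458.6, 358.0, 41.3]
orientation: [2.223, 2.22, 0.004]
ft_force: [-0.6, -1.2, 7.2]
width: 57.9
grasp_force: 30.0
```

```bash
python3 jog.py '[[[0, 0, -0.32, 0, 0, 0], [0, 0, -0.56, 0, 0, 0], [0, 0, -0.48, 0, 0, 0], [0, 0.32, -0.24, 0, 0, 0], [0, 0.88, 0, 0, 0, 0]]]' >/dev/null; python3 jog.py '[[[0, 1.36, 0, 0, 0, 0], [0, 1.36, 0, 0, 0, 0], [0, 0.96, 0, 0, 0, 0], [0, 0.4, 0, 0, 0, 0], [0, 0.12, 0, 0, 0, 0]]]' >/dev/null; python3 jog.py '[[[0, 0, 0, 0, 0, 0], [0, 0, 0, 0, 0, 0], [0, 0, 0, 0, 0, 0]]]'
python3 - <<'E'
from h import *
print(totool([594.5,356.8,45.3]))
d=cams.get_image("wrist"); cv2.imwrite("pics/w6.png",d["img"][:,:,::-1])
E
```

```text
t: 17.85
ee_pos: [591.2, 357.2, 79.4]
orientation: [-2.221, -2.221, 0.003]
ft_force: [0.6, 0.2, -2.3]
width: 57.4
grasp_force: 30.0
[-0.33146211  3.38793131 34.12309657]
```

View pics/w6.png

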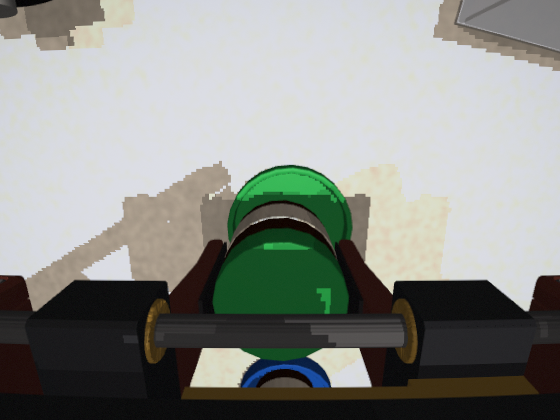

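The green nest is centred at column 290 and the jar at 281, so I'll shift about +4.5 mm in x and lower.

Scaled: 10 mm is 0.4, 8 mm is 0.32.

```bash
python3 jog.py '[[[-0.012, 0.12, 0.24, 0, 0, 0], [0, 0.06, 0.4, 0, 0, 0], [0, 0, 0.32, 0, 0, 0], [0, 0, 0.2, 0, 0, 0], [0, 0, 0.08, 0, 0, 0]]]' >/dev/null;  python3 jog.py '[[[0, 0, 0.02, 0, 0, 0], [0, 0, 0, 0, 0, 0], [0, 0, 0, 0, 0, 0], [0, 0, 0, 0, 0, 0]]]'; python3 jog.py '[[[0, 0, 0.028, 0, 0, 0], [0, 0, 0.016, 0, 0, 0], [0, 0, 0, 0, 0, 0], [0, 0, 0, 0, 0, 0]]]'|grep -E 'ee_pos|ft'
```

```text
t: 18.65
ee_pos: [597.6, 357.1, 48.6]
orientation: [2.222, 2.22, 0.001]
ft_force: [0.9, -0.4, -1.7]
width: 57.8
grasp_force: 30.0
ee_pos: [597.3, 356.9, 47.2]
ft_force: [0.1, -0.3, -1.4]
```

```bash
for i in 1 2; do python3 jog.py '[[[0, 0, 0.024, 0, 0, 0], [0, 0, 0.016, 0, 0, 0], [0, 0, 0, 0, 0, 0], [0, 0, 0, 0, 0, 0]]]' | grep -E 'ee_pos|ft'; done
```

```text
ee_pos: [597.2, 356.9, 46.0]
ft_force: [-1.6, -0.1, -2.5]
ee_pos: [597.4, 356.9, 45.4]
ft_force: [-1.5, -0.4, 2.2]
```

```bash
python3 jog.py '[[[0, 0, 0, 0, 0, 0], [0, 0, 0, 0, 0, 0], [0, 0, 0, 0, 0, 0], [0, 0, 0, 0, 0, 0], [0, 0, 0, 0, 0, 0]]]' 88 >/dev/null;  python3 jog.py '[[[0, 0, 0, 0, 0, 0], [0, 0, -0.4, 0, 0, 0], [0, 0, -1, 0, 0, 0], [0, 0, -1.4, 0, 0, 0], [0, 0, -1.4, 0, 0, 0]]]'; python3 jog.py '[[[-0.6, 0, -1.2, 0, 0, 0], [-1.4, 0, -0.4, 0, 0, 0], [-1.6, 0, 0, 0, 0, 0], [-1.6, 0, 0, 0, 0, 0], [-1.6, 0, 0, 0, 0, 0]]]' | head -2; for i in 1 2; do python3 jog.py '[[[-1.6, 0, 0, 0, 0, 0], [-1.6, 0, 0, 0, 0, 0], [-1.6, 0, 0, 0, 0, 0], [-1.6, 0, 0, 0, 0, 0], [-1.6, 0, 0, 0, 0, 0]]]' >/dev/null; done; python3 jog.py '[[[-1.6, 0, 0, 0, 0, 0], [-1.4, 0, 0, 0, 0, 0], [-0.8, 0, 0, 0, 0, 0], [0, 0, 0, 0, 0, 0], [0, 0, 0, 0, 0, 0]]]'
python3 - <<'E'
from h import *
d=cams.get_image("wrist"); cv2.imwrite("pics/w7.png",d["img"][:,:,::-1])
for b in blobs(d,"yellow",300): print(b,plane(d,b[0],b[1],80),plane(d,b[0],b[1],9))
print(totool([593.5,-344,40]))
E
```

```text
t: 20.48
ee_pos: [596.6, 356.5, 150.9]
orientation: [-2.222, -2.22, 0.003]
ft_force: [0.9, 0.2, 0.2]
width: 88.0
grasp_force: 0.0
t: 20.9
ee_pos: [597.0, 185.6, 191.5]
t: 22.15
ee_pos: [596.3, -309.0, 190.5]
orientation: [2.225, 2.218, 0.0]
ft_force: [-0.1, 1.1, 0.4]
width: 87.6
grasp_force: 0.0
(279.389369592089, 241.95179233621755, 809, (265, 226, 30, 34)) [ 595.07824157 -337.12109382   80.        ] [ 594.7444023  -365.68639281    9.        ]
(298.9425248032843, 88.13718782073212, 2923, (270, 58, 59, 62)) [ 609.9343979  -215.06750985   80.        ] [ 613.71387446 -209.83907867    9.        ]
[-36.28222344  -2.76328237 150.32740128]
```

View pics/w7.png

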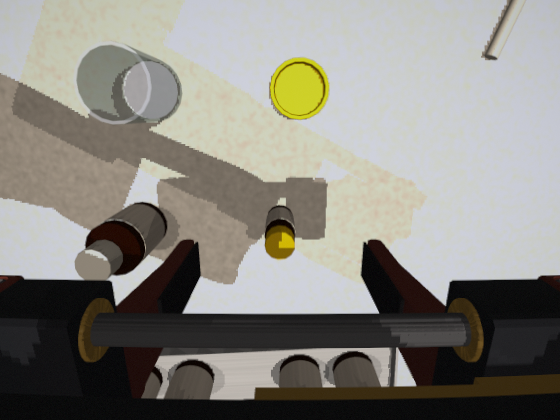

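The vial cap is at (279,242), giving about (594.5,-341.5), and the yellow nest is at (299,88), giving about (613,-210.5). The spare bottle and beaker are clear on the left.

Scaled: 25 mm is 1, 20 mm is 0.8.

```bash
python3 jog.py '[[[-0.64, -0.04, 0.8, 0, 0, 0], [-0.66, -0.02, 1, 0, 0, 0], [0, 0, 1.2, 0, 0, 0], [0, 0, 1.2, 0, 0, 0], [0, 0, 1.04, 0, 0, 0]]]' >/dev/null; python3 jog.py '[[[0, 0, 0.52, 0, 0, 0], [0, 0, 0.24, 0, 0, 0], [0, 0, 0, 0, 0, 0], [0, 0, 0, 0, 0, 0]]]' | head -2; for i in 1 2; do python3 jog.py '[[[0, 0, 0, 0, 0, 0], [0, 0, 0, 0, 0, 0], [0, 0, 0, 0, 0, 0], [0, 0, 0, 0, 0, 0], [0, 0, 0, 0, 0, 0]]]' 15; done; python3 jog.py '[[[0, 0, 0, 0, 0, 0], [0, 0, 0, 0, 0, 0]]]'
```

```text
t: 22.95
ee_pos: [596.0, -340.3, 41.3]
t: 23.37
ee_pos: [595.3, -340.8, 40.7]
orientation: [2.222, 2.22, 0.0]
ft_force: [-0.2, 0.1, -0.4]
width: 58.1
grasp_force: 0.0
t: 23.78
ee_pos: [595.0, -340.6, 40.0]
orientation: [-2.222, -2.22, 0.0]
ft_force: [0.6, -0.7, 0.3]
width: 27.2
grasp_force: 30.0
t: 23.95
ee_pos: [595.0, -340.6, 40.0]
orientation: [-2.222, -2.22, 0.0]
ft_force: [0.2, 0.0, 0.1]
width: 27.5
grasp_force: 30.0
```

Scaled: 22 mm is 0.88, -14 mm is -0.56.

```bash
python3 jog.py '[[[0, 0, -0.32, 0, 0, 0], [0, 0, -0.56, 0, 0, 0], [0, 0, -0.48, 0, 0, 0], [0.32, 0.04, -0.24, 0, 0, 0], [0.88, 0.12, 0, 0, 0, 0]]]' >/dev/null; python3 jog.py '[[[1.28, 0.2, 0, 0, 0, 0], [1.32, 0.2, 0, 0, 0, 0], [0.88, 0.12, 0, 0, 0, 0], [0.4, 0.04, 0, 0, 0, 0], [0.14, 0, 0, 0, 0, 0]]]' >/dev/null; python3 jog.py '[[[0, 0, 0, 0, 0, 0], [0, 0, 0, 0, 0, 0], [0, 0, 0, 0, 0, 0]]]'
python3 - <<'E'
from h import *
print(totool([613,-210,44]))
d=cams.get_image("wrist"); t=cams.get_image("scene")
cv2.imwrite("pics/w8.png",np.hstack([cv2.resize(d["img"],(448,336)),cv2.resize(t["img"][120:300,100:340],(350,262),interpolation=3).copy() if 0 else cv2.copyMakeBorder(cv2.resize(t["img"][140:290,110:310],(340,255)),0,81,0,0,0)])[:,:,::-1])
E
```

```text
t: 25.03
ee_pos: [613.2, -211.4, 80.3]
orientation: [2.223, 2.219, 0.0]
ft_force: [-0.1, 0.8, -0.0]
width: 27.8
grasp_force: 30.0
[ 1.4516443  -0.24583103 36.28982041]
```

View pics/w8.png

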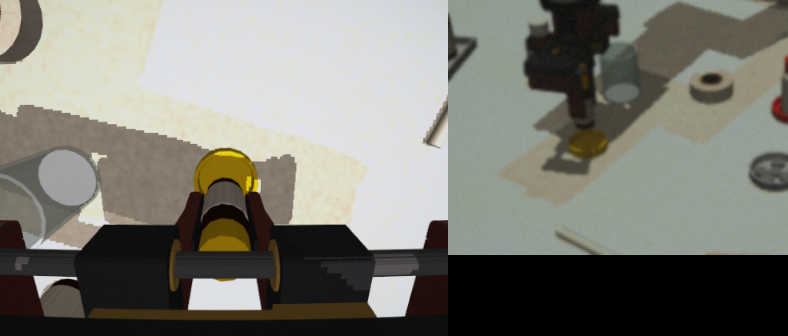

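The vial at column 224 is over the yellow nest at (225,177). Lowering.

Scaled: 8 mm is 0.32, 6 mm is 0.24.

```bash
python3 jog.py '[[[0.04, 0, 0.24, 0, 0, 0], [0, 0, 0.4, 0, 0, 0], [0, 0, 0.32, 0, 0, 0], [0, 0, 0.2, 0, 0, 0], [0, 0, 0.12, 0, 0, 0]]]' >/dev/null;  python3 jog.py '[[[0, 0, 0.02, 0, 0, 0], [0, 0, 0, 0, 0, 0], [0, 0, 0, 0, 0, 0], [0, 0, 0, 0, 0, 0]]]'; for i in 1 2; do python3 jog.py '[[[0, 0, 0.024, 0, 0, 0], [0, 0, 0.016, 0, 0, 0], [0, 0, 0, 0, 0, 0], [0, 0, 0, 0, 0, 0]]]'|grep -E 'ee_pos|ft'; done
```

```text
t: 25.88
ee_pos: [613.5, -209.2, 48.0]
orientation: [2.222, 2.22, 0.0]
ft_force: [-0.2, -0.4, -1.0]
width: 27.5
grasp_force: 30.0
ee_pos: [613.3, -209.1, 46.7]
ft_force: [-1.2, 0.2, -0.6]
ee_pos: [613.2, -209.1, 45.5]
ft_force: [-0.7, -0.2, 0.0]
```

```bash
for i in 1 2; do python3 jog.py '[[[0, 0, 0.02, 0, 0, 0], [0, 0, 0.008, 0, 0, 0], [0, 0, 0, 0, 0, 0], [0, 0, 0, 0, 0, 0]]]'|grep -E 'ee_pos|ft'; done
```

```text
ee_pos: [613.2, -209.1, 44.8]
ft_force: [-0.6, 0.3, -1.0]
ee_pos: [613.2, -209.1, 44.1]
ft_force: [-0.6, -1.1, -1.1]
```

```bash
for i in 1 2; do python3 jog.py '[[[0, 0, 0.016, 0, 0, 0], [0, 0, 0, 0, 0, 0], [0, 0, 0, 0, 0, 0]]]'|grep -E 'ee_pos|ft'; done
```

```text
ee_pos: [613.3, -209.1, 43.9]
ft_force: [0.1, 0.2, 2.0]
ee_pos: [613.3, -209.2, 44.0]
ft_force: [-2.1, 1.9, 5.2]
```

Contact. Releasing, backing off and checking.

Scaled: -38 mm is -1.52, -35 mm is -1.4.

```bash
python3 jog.py '[[[0, 0, 0, 0, 0, 0], [0, 0, 0, 0, 0, 0], [0, 0, 0, 0, 0, 0], [0, 0, 0, 0, 0, 0], [0, 0, 0, 0, 0, 0]]]' 88 >/dev/null;  python3 jog.py '[[[0, 0, 0, 0, 0, 0], [0, 0, 0, 0, 0, 0], [0, 0, 0, 0, 0, 0], [0, 0, 0, 0, 0, 0], [0, 0, -0.4, 0, 0, 0]]]'; python3 jog.py '[[[0, 0, -1, 0, 0, 0], [0, 0, -1.4, 0, 0, 0], [0, 0, -1.52, 0, 0, 0], [0, 0, -1.52, 0, 0, 0], [0, 0, -1.52, 0, 0, 0]]]'|head -2; python3 jog.py '[[[0, 0, -1, 0, 0, 0], [0, 0, 0, 0, 0, 0], [0, 0, 0, 0, 0, 0], [0, 0, 0, 0, 0, 0]]]'
python3 - <<'E'
from h import *
a=cams.get_image("top")["img"]; b=cams.get_image("scene")["img"]
cv2.imwrite("pics/end.png",np.hstack([cv2.resize(a[140:280,70:450],(800,295)),]*1)[:,:,::-1])
cv2.imwrite("pics/end2.png",cv2.resize(b[140:290,110:470],(800,333),interpolation=2)[:,:,::-1])
E
```

```text
t: 28.55
ee_pos: [612.0, -208.7, 52.0]
orientation: [-2.22, -2.218, 0.002]
ft_force: [-0.2, 1.4, -0.2]
width: 87.1
grasp_force: 0.0
t: 28.97
ee_pos: [612.9, -209.0, 229.9]
t: 29.3
ee_pos: [612.5, -208.9, 251.9]
orientation: [-2.222, -2.22, 0.001]
ft_force: [0.1, 0.4, -0.1]
width: 87.4
grasp_force: 0.0
```

View pics/end2.png

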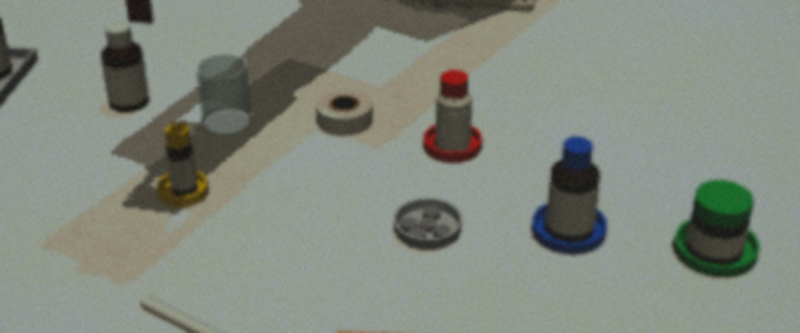

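View pics/end.png

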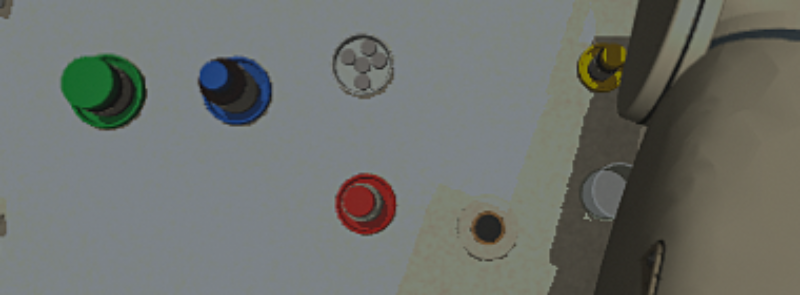

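All four containers stand upright in their nests: vial (183,165), red (455,115), blue (573,190), jar (720,220) in the scene crop. The spare bottle (122,70) and beaker (224,95) are still standing.

```bash
python3 -c "
from workcell import ctrl, cams, ticket, get_obs
print(ticket.close_job())"
```

```text
the job is handed in; nothing more can be done
None
```

All four containers are standing upright in the nests of their cap colours, the spare bottle and beaker were left where they stood, and the job was handed in at about 29 s.

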